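# Load two sensor modules into a tilted rail tube

## Robot

A 6-joint arm with a two-finger parallel gripper is mounted at the origin on a cart in front of the work surface, level with it; the furniture and walls round the work are solid. World frame = base frame: x ahead of the robot, y to its left, z up, the work surface at z = 0. Lengths are in mm, angles in degrees, forces in N, time in s.
With the tool pointing down it reaches from about 300 to 850 mm from the base axis. Payload 4.2 kg.
Tool frame: the origin (TCP) lies midway between the tips of the shut fingers; the grasp point (between the pads) lies 19 mm behind it; z points along the fingers, y is the line along which they close (so a half turn about z gives the same grasp; the last joint's range is limited). The gripper opens to 91 mm and grips with 3 to 60 N. Pads are 32 mm wide; open, the fingers measure 118 mm over their backs; the gripper's body (76 mm by 178 mm) begins 60 mm behind the grasp point.
Start: joints at [-66.234, 18.312, 89.639, -0, 72.044, -1.146], TCP at [242.212, -521.514, 213.976] pointing down, gripper open.
Joint ranges: [-177.97, 177.97], [-48.28, 115.42], [12.27, 149.76], [-77.06, 257.06], [2.81, 150.46], [-146.56, 146.56]. Speed limits (degrees/s): [147.25, 147.25, 180, 180, 180, 180].

## Interface

Orientations are given as [roll, pitch, yaw] about the fixed x, y, z axes, in that order (R = Rz(yaw) Ry(pitch) Rx(roll)).
In Python, from workcell import env gives the robot as it stands.
- The arm moves only by the shell command python3 -m jog 'ROWS' [FORCE]. ROWS is a JSON object of lists of equal length, an entry for each row: "jaw": the finger opening in mm, from 0 to 91.2; "slide": the shift along the tool's x, y, z in units of 30 mm (1.0 is 30 mm), a list of three; "spin": the turn about the tool's z in units of 8 degrees (1.0 is 8 degrees). In form: {"jaw": [jaw, ...], "slide": [[dx, dy, dz], ...], "spin": [spin, ...]}. A call has 1 to 10 rows; each row shifts and turns the commanded pose from where the row before left it, along the tool's axes as they then stand; what a row does not reach is not made up. A row lasts 1/10 s, in which the tool goes at most 50 mm and 8.59 degrees, less where a joint would pass 70% of its speed; a pose out of reach is approached as far as the arm can. A call is refused whole if a number of a shift passes 1 or a number of a turn 1, either way. A call with a gripper value outside its range is refused whole. The fingers move at their own pace and stop on an object; FORCE is the grip in N (left out, the last holds). Time passes only in rows, so rows that do not move let the fingers close. It gives the time, the measured TCP pose, the force, the opening and the grip force at its end, in the units of the state.
- env.state(): the state, without advancing time (a new reading comes with each control period).
- env.grab_frame(name): name is "side" or "top"; returns the picture (384x512x3 uint8, red, green, blue); there is no depth.
- env.camera_model(name): a dict with "fx", "fy", "cx", "cy" (pixels), "camera_from_world" (4x4, takes a point from world to camera coordinates). Camera axes: x right, y up, looking along -z (the intrinsics and any distortion apply to the point x, -y, -z); pixel columns grow to the right and rows downward; lengths in mm; the calibration is good to about 2 mm. A picture is of the moment at which its call begins. camera_model takes no time and is no camera call.
- env.job_done(): hands the job in; it is judged then, once.
The state is a dict: "time_s": time; "qpos": joint angles; "qvel": joint speeds; "effort": joint torques, N m; "ee_pos": TCP position; "ee_rot": TCP orientation; "force": force on the tool from outside, world axes, zero at the start; "torque": the same for the moment, N m; "gripper_width": finger opening in mm; "gripper_force": force on a finger pad.
Only numpy, scipy, OpenCV 4.12 (cv2) and the standard library are available. Lean on these libraries where they do the work, as an engineer would, in place of code of your own. Each camera call takes 0.05 s, during which the arm holds its last target. There are 200 camera calls.

## Task

The left tube of the sloping tube loader is full: push its carriage to the left until it clicks into the next detent, so that the empty right tube stands below the loading chute. Then slide both loose sensor modules down the chute into that tube one behind the other, each with its black connector end uphill like those in the full tube, pushing firmly but gently against the tube's spring follower until the latches at the mouth snap out behind each module and hold it. Leave the things lying around the loader where they are.

Things in the scene. Friction and masses are not known exactly. Their poses are not given: they have to be found in the camera images.
- module_a: loose sensor module, about 60 g: brass flange 44 x 28 x 7 mm with 4 mm chamfers on its two nose (-x) corners; on it a centred body 30 mm long (along x), 18 mm wide, its top 22 mm above the underside, silvery but for the black connector, its last 6 mm at the +x end. Origin: centre of the underside; x points to the connector, z up. Lies flat on a 2 mm blue mat, facing anywhere.
- module_b: loose sensor module, about 60 g: brass flange 44 x 28 x 7 mm with 4 mm chamfers on its two nose (-x) corners; on it a centred body 30 mm long (along x), 18 mm wide, its top 22 mm above the underside, silvery but for the black connector, its last 6 mm at the +x end. Origin: centre of the underside; x points to the connector, z up. Lies flat on a 2 mm blue mat, facing anywhere.
- module_a_connector (a point): middle of that module's black connector, 15 mm from the module's origin along its x, 14.5 mm above the underside
- module_b_connector (a point): middle of that module's black connector, 15 mm from the module's origin along its x, 14.5 mm above the underside
- station: tube loader, fixed on the bench: dark base plate 228 x 222 x 10 mm, origin on the bench 13 mm uphill of its middle, x uphill (away from the robot at yaw 0), y left. At the far, high end a fixed chute, at the near, low end a carriage with two tubes that slides crosswise; chute and tubes fall 20 degrees towards -x. The chute lies over the base's middle line y = 0; so does the tube in use.
- chute (a point): point on the chute floor's centre line, 50 mm uphill of the tube's mouth; axes level, as the loader's. The floor slopes 20 degrees, from 1.5 to 100 mm uphill of the mouth, 0.8 mm above the tube's floor (lower edge eased). Side guides 6 mm high are 30 mm apart in the lower 40 mm, then flare to 48 mm at the open upper end. A module laid on it stays put: it must be pushed down.
- carriage (a joint): position of the tube carriage (m), grows as it slides to the loader's +y (left). Spring detents at 0 (full left tube at the chute) and 0.060 (empty right tube at the chute); starts between 0.007 and 0.032 (left short of its detent). Slides with 1 to 2 N, stays where it is left; a detent draws in from about 3 mm away and holds about 7 N; travel ends 8 mm beyond the second detent.
- knob (a point): centre of the top of the carriage's black push knob: a cylinder of 16 mm diameter and 22 mm height on an 8 mm stem, between the two tubes near their low end, square to them (so it leans 20 degrees towards the robot). Its top is 24 mm above the tubes' roofs; z along the knob, y along the carriage's travel. Moves with the carriage.
- tube_mouth (a point): middle of the empty right tube's mouth on its floor, moves with the carriage; x uphill along the tube (20 degrees up), y left, z square to the tube's floor. Slippery; inside 30 mm wide, 24 mm high. From 25 mm downhill of the mouth it has full walls and a roof with a 14 mm slot; up to there only 12 mm high lips reach over the flange edges, 23 mm apart, so fingertips can follow a module in.
- latches (a point): point on the empty tube's floor between its two spring latches, at their square downhill faces, 13 mm downhill of the mouth; axes as the mouth's. One in each wall stands 3 mm into the tube; ramps facing the mouth let a module push them aside (about 4 N more); they snap out once its square tail is past and hold it. A module put in nose last is not held.
- follower_face (a point): lower edge of the red spring follower's uphill face in the empty tube; axes as the mouth's. It pushes uphill with 3.5 N at its rest 30 mm downhill of the mouth, rising to 6 N at its solid end of travel 107 mm downhill; damped (1 N more at 50 mm/s). Two latched modules press it to 101 mm: their centres are then 35 and 79 mm downhill of the mouth.
- gold_fixture_a: gold ring-shaped wafer fixture, 130 mm across, 47 mm high, right of the loader; leave alone
- petri_2: small glass dish, 55 mm across, 12 mm high, between mat and robot; leave alone
- tweezers: steel tweezers, 132 mm long, lying in front of the loader; leave alone
- tape_roll: blue tape roll, 100 mm across, 19 mm high, behind the mat; leave alone

How it is judged (in metres and radians):
At the end, for the whole second after the job is handed in: The carriage rests in its second detent (0.060 +-0.0025 m); both modules lie at rest in the right tube, connector end uphill, the last one held behind its tail by the mouth latches and the other just below it: centres 35 and 79 mm downhill of the mouth, each within 2 mm along the tube (value of joint carriage between 0.0575 and 0.0625 m and ((x of module_a in the frame of tube_mouth between -0.037 and -0.033 m and y of module_a in the frame of tube_mouth between -0.004 and 0.004 m and z of module_a in the frame of tube_mouth between -0.003 and 0.004 m and x of module_a_connector in the frame of tube_mouth between -0.024 and -0.016 m and x of module_b in the frame of tube_mouth between -0.081 and -0.077 m and y of module_b in the frame of tube_mouth between -0.004 and 0.004 m and z of module_b in the frame of tube_mouth between -0.003 and 0.004 m and x of module_b_connector in the frame of tube_mouth between -0.068 and -0.06 m) or (x of module_b in the frame of tube_mouth between -0.037 and -0.033 m and y of module_b in the frame of tube_mouth between -0.004 and 0.004 m and z of module_b in the frame of tube_mouth between -0.003 and 0.004 m and x of module_b_connector in the frame of tube_mouth between -0.024 and -0.016 m and x of module_a in the frame of tube_mouth between -0.081 and -0.077 m and y of module_a in the frame of tube_mouth between -0.004 and 0.004 m and z of module_a in the frame of tube_mouth between -0.003 and 0.004 m and x of module_a_connector in the frame of tube_mouth between -0.068 and -0.06 m)) and linear speed of each of module_a, module_b below 0.02 m/s); the robot touches nothing.
It fails at once if one of the things lying around (gold fixture, dish, tweezers, tape roll) is moved by more than 20 mm (distance of any of gold_fixture_a, petri_2, tweezers, tape_roll from where it was at the start of the episode above 0.02 m).
It fails at once if a module is rammed against the loader with more than 50 N (contact force between any of module_a, module_b and station above 50 N).
It also fails if it takes over 72 s, if anything falls off the work surface, if the arm or the gripper's body presses on something with over 40 N, if the wrist force passes 120 N, or if a joint passes its speed limit or range.

## Working session

There is one attempt and no reset: what is moved stays moved. The work goes in short steps, Python scripts to look and compute and a shell command to move; the robot and the scene stay as the last step left them, time stands still between calls to the robot, and variables do not carry over. Pictures are saved under pics/ and viewed, at most 10 in all, crops included, and the job is handed in when it is done.

```bash
ls; mkdir -p pics; cat > h.py <<'E'
import numpy as np, cv2
from workcell import env
def snap(n,f,crop=None,s=1):
    im=env.grab_frame(n)[:,:,::-1].copy(); cv2.imwrite('pics/raw_'+f,im)
    if crop: x0,y0,x1,y1=crop; im=im[y0:y1,x0:x1]
    if s!=1: im=cv2.resize(im,None,fx=s,fy=s,interpolation=cv2.INTER_CUBIC)
    cv2.imwrite('pics/'+f,im)
def proj(n,P):
    m=env.camera_model(n);T=np.array(m['camera_from_world']);P=np.atleast_2d(P)
    c=P@T[:3,:3].T+T[:3,3];c=c*[1,-1,-1]
    return np.c_[m['fx']*c[:,0]/c[:,2]+m['cx'],m['fy']*c[:,1]/c[:,2]+m['cy']]
def unproj(n,uv,z):
    m=env.camera_model(n);T=np.array(m['camera_from_world']);uv=np.atleast_2d(uv)
    d=np.c_[(uv[:,0]-m['cx'])/m['fx'],-(uv[:,1]-m['cy'])/m['fy'],-np.ones(len(uv))]@T[:3,:3]
    o=-T[:3,:3].T@T[:3,3]
    return o+d*((z-o[2])/d[:,2])[:,None]
E
python3 - <<'E'
from h import *
snap('top','t0.png',s=1.5);snap('side','s0.png',s=1.5)
print(env.camera_model('top'),env.camera_model('side'));print(env.state())
E
```

```text
pics
{'fx': 391.2008219527083, 'fy': 391.2008219527083, 'cx': 252.25014705363074, 'cy': 189.6818583848108, 'camera_from_world': array([[ 5.35616070e-03, -9.99980339e-01, -3.26096185e-03,
         7.41758423e+01],
       [ 9.74661761e-01,  4.49125597e-03,  2.23638727e-01,
        -5.26810198e+02],
       [-2.23619684e-01, -4.37617978e-03,  9.74666654e-01,
        -1.00920886e+03],
       [ 0.00000000e+00,  0.00000000e+00,  0.00000000e+00,
         1.00000000e+00]])} {'fx': 471.495227250898, 'fy': 471.495227250898, 'cx': 252.9336378281052, 'cy': 186.1665693972532, 'camera_from_world': array([[-9.94583979e-01, -1.03544435e-01,  9.01438771e-03,
         5.31679376e+02],
       [ 6.97329353e-02, -6.00460318e-01,  7.96608263e-01,
        -7.90107004e+01],
       [-7.70715706e-02,  7.92922415e-01,  6.04428670e-01,
        -1.18446442e+03],
       [ 0.00000000e+00,  0.00000000e+00,  0.00000000e+00,
         1.00000000e+00]])}
{'time_s': 0.1, 'qpos': array([-6.62329963e+01,  1.83469079e+01,  8.96986727e+01, -2.78276556e-03,
        7.20430359e+01, -1.14671123e+00]), 'qvel': array([-0.0852599 , -0.05143452, -0.19726591, -0.01662671, -0.00676999,
        0.03814193]), 'effort': array([-2.92833902e-04, -4.13334560e+01, -2.32509595e+01,  7.28227082e-02,
        4.22252517e-02, -5.34046058e-05]), 'ee_pos': array([ 242.02162545, -521.09727661,  213.2201125 ]), 'ee_rot': array([-1.79911348e+02,  8.71911205e-04,  2.49145756e+01]), 'force': array([ 0.77540971, -0.08607519,  0.12478977]), 'torque': array([0.03903414, 0.01333484, 0.01803425]), 'gripper_force': 0.0, 'gripper_width': 91.18501319080464}
```

View pics/t0.png

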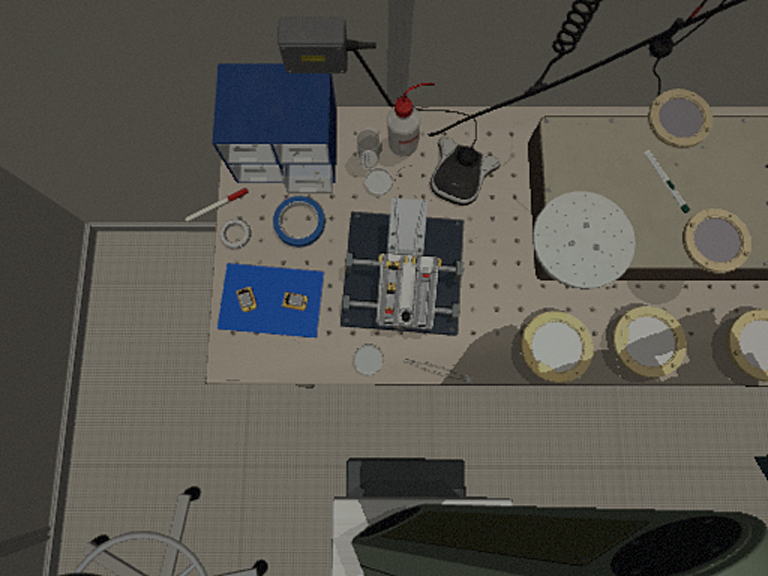

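View pics/s0.png

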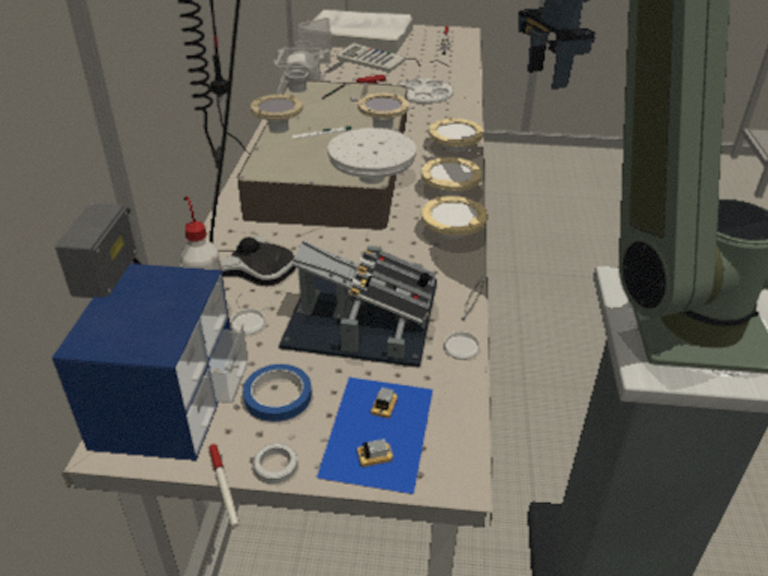

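The overview shows the mat at the left (modules at about (246,298) and (295,300) in the enlarged top view) and the loader at the middle (base corners about (350,212), (465,218), (459,334), (341,327)). I'll enlarge both areas.

```bash
python3 - <<'E'
from h import *
t=cv2.imread('pics/raw_t0.png')
a=cv2.resize(t[172:228,142:218],None,fx=8,fy=8,interpolation=cv2.INTER_CUBIC)
b=cv2.resize(t[125:228,222:316],None,fx=5.8,fy=5.8,interpolation=cv2.INTER_CUBIC)
cv2.imwrite('pics/t0a.png',cv2.convertScaleAbs(a,alpha=1.5));cv2.imwrite('pics/t0b.png',cv2.convertScaleAbs(b,alpha=1.5))
E
```

```text
(no output)
```

View pics/t0a.png

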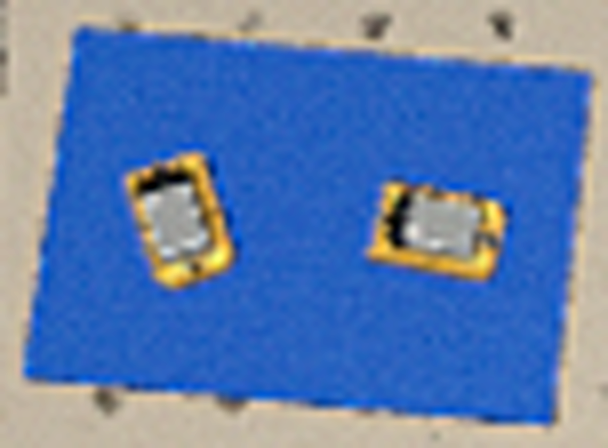

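View pics/t0b.png

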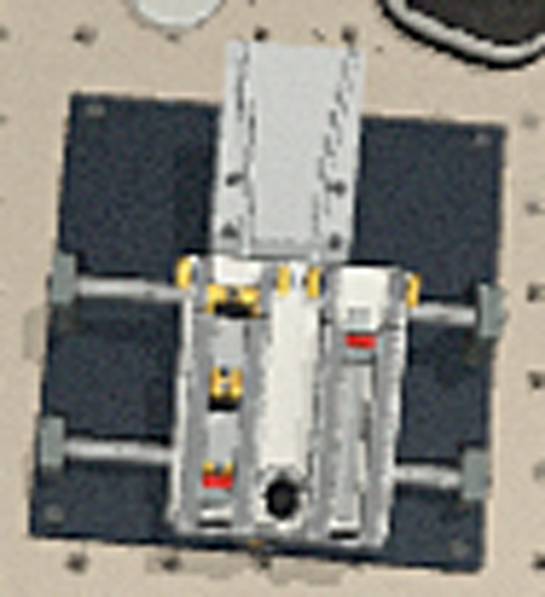

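Enlarged top views: module 1 has its flange corners near (125,178), (203,153), (232,265), (170,290) with the connector pointing up. Module 2's corners are near (388,182), (503,200), (490,280), (367,257) with the connector to the left. The loader base corners are at (72,95), (505,127), (483,572), (32,535). The knob is at (282,497), and the chute's top corners are at (225,42) and (364,47). I need the side view for heights.

```bash
python3 - <<'E'
from h import *
t=cv2.imread('pics/raw_s0.png')
b=cv2.resize(t[155:245,182:298],None,fx=6.5,fy=6.5,interpolation=cv2.INTER_CUBIC)
cv2.imwrite('pics/s0b.png',cv2.convertScaleAbs(b,alpha=1.5))
from scipy.optimize import least_squares
def px(l,o,f): return (np.array(l)+.5)/f-.5+o
# station
c=px([(72,95),(505,127),(483,572),(32,535)],(222,125),5.8)
L=np.array([(101,111),(101,-111),(-127,-111),(-127,111)])
def W(p,L,z):
    L=np.atleast_2d(L);cc,s=np.cos(p[2]),np.sin(p[2]);return np.c_[p[0]+cc*L[:,0]-s*L[:,1],p[1]+s*L[:,0]+cc*L[:,1],np.full(len(L),z)]
r=least_squares(lambda p:(proj('top',W(p,L,10))-c).ravel(),[560,60,0])
print('station',r.x[:2],np.degrees(r.x[2]),r.fun.round(1)); print('side base',proj('side',W(r.x,L,10))*1.5)
# modules: silhouette fit in both views
def sil(n,p):
    P=[];
    fl=[(22,14),(22,-14),(-18,-14),(-22,-10),(-22,10),(-18,14)];bd=[(15,9),(15,-9),(-15,-9),(-15,9)]
    m=np.zeros((384*4,512*4),np.uint8)
    for q,zs in((fl,(2,9)),(bd,(9,24))):
        pts=np.r_[proj(n,W(p,q,zs[0])),proj(n,W(p,q,zs[1]))]
        h=cv2.convexHull(((pts+.5)*4*16).astype(np.int32));cv2.fillConvexPoly(m,h,255,shift=4)
    return cv2.resize(m,(512,384),interpolation=cv2.INTER_AREA)/255.
from scipy.optimize import minimize
ims={n:cv2.imread(f'pics/raw_{n[0]}0.png').astype(float) for n in('top','side')}
for g0,yaw in(((142+180/8,172+220/8),20),((142+435/8,172+232/8),80)):
    p0=unproj('top',g0,12)[0]; 
    best=[]
    def cost(p,views):
        e=0;q=[p[0],p[1],np.radians(p[2])]
        for n in views:
            u,v=proj(n,[[p0[0],p0[1],10]])[0].astype(int);sl=np.s_[v-20:v+20,u-20:u+20]
            B=ims[n][sl];blueness=B[:,:,0]-B[:,:,2]; mx=np.percentile(blueness,80)
            m=1-np.clip(blueness/mx,0,1); e+=((m-sil(n,q)[sl])**2).sum()
        return e
    for v in(('top',),('side',),('top','side')):
        rr=minimize(cost,[p0[0],p0[1],yaw],args=(v,),method='Nelder-Mead',options=dict(initial_simplex=np.array([[0,0,0],[6,0,0],[0,6,0],[0,0,12]])+[p0[0],p0[1],yaw]))
        print(v,rr.x.round(1),round(rr.fun,1))
E
```

```text
station [576.71763594  29.04708887] -4.224975623807893 [-0.2 -0.2  0.4 -0.2  0.4  0.  -0.6  0.3]
side base [[276.52628097 343.7217001 ]
 [311.62243497 263.41460992]
 [434.96583301 277.47897194]
 [418.50482659 362.28463533]]
('top',) [509.9 329.3  19.8] 160.6
('side',) [507.3 328.9  19.7] 5.8
('top', 'side') [507.9 329.   19.3] 176.8
('top',) [506.7 236.9  78.7] 93.4Traceback (most recent call last):
  File "<stdin>", line 36, in <module>
    res = _minimize_neldermead(fun, x0, args, callback, bounds=bounds,
                               **options)
    fsim[j] = func(sim[j])
              ~~~~^^^^^^^^
    fx = function(np.copy(x), *(wrapper_args + args))
  File "<stdin>", line 31, in cost
  File "h.py", line 9, in proj
    m=env.camera_model(n);T=np.array(m['camera_from_world']);P=np.atleast_2d(P)
ValueError: time passes only in moves, steps and waits
```

View pics/s0b.png

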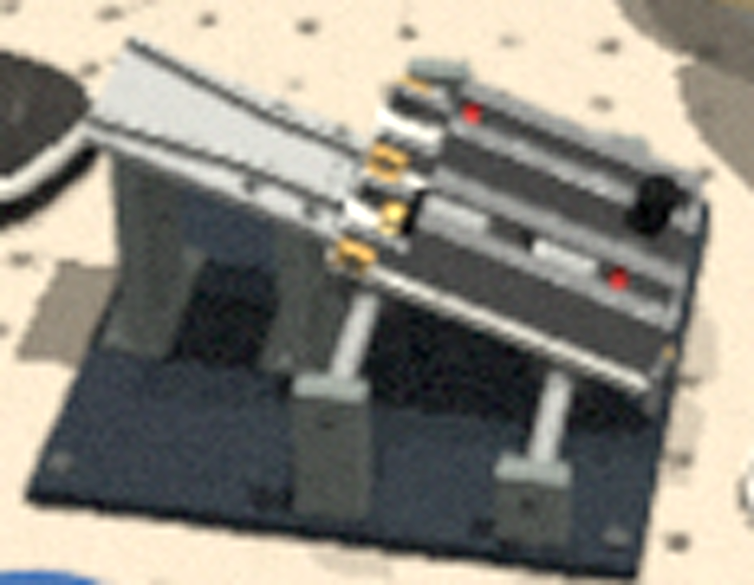

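The side crop shows the chute's upper end corners near (130,42) far and (90,128) near, the knob top near (657,188), and the yellow latch blocks at the mouths. I'll triangulate these and cache the camera models.

```bash
python3 - <<'E'
from workcell import env
import pickle
pickle.dump({n:env.camera_model(n) for n in('top','side')},open('cam.pkl','wb'))
E
sed -i "s/env.camera_model(n)/CAM[n]/; 2a import pickle,os\nCAM=pickle.load(open('cam.pkl','rb')) if os.path.exists('cam.pkl') else {}" h.py
cat > geo.py <<'E'
from h import *
ST=np.array([576.7,29.05,np.radians(-4.22)])
def px(l,o,f): return (np.array(l)+.5)/f-.5+o
def tri(a,b):
    from scipy.optimize import least_squares
    r=least_squares(lambda P:np.r_[proj('top',P)[0]-a,proj('side',P)[0]-b],[560,30,80.])
    return r.x,np.abs(r.fun).max()
def toS(P):
    c,s=np.cos(ST[2]),np.sin(ST[2]);d=np.asarray(P)[:2]-ST[:2];return np.array([c*d[0]+s*d[1],-s*d[0]+c*d[1],P[2]])
def toW(L):
    c,s=np.cos(ST[2]),np.sin(ST[2]);return np.array([ST[0]+c*L[0]-s*L[1],ST[1]+s*L[0]+c*L[1],L[2]])
E
python3 - <<'E'
from geo import *
T=lambda p:px(p,(222,125),5.8); S=lambda p:px(p,(182,155),6.5)
for n,a,b in(('knob',(283,493),(657,186)),('far end',(364,46),(130,42)),('near end',(228,42),(90,128)),('redL',(217,481),(619,279)),('redR',(361,341),(471,114)),('latchLL',(186,270),(355,253)),('latchLR',(283,277),(395,215)),('latchRL',(314,281),(387,160)),('latchRR',(413,288),(415,83)),('baseNL',(32,535),(640,575)),('baseFL',(72,95),(28,495))):
    P,e=tri(T(a),S(b)); print(n,P.round(1),toS(P).round(1),round(e,2))
E
```

```text
knob [462.7  29.3  90.8] [-113.7   -8.2   90.8] 1.25
far end [667.8  -8.4 114.3] [ 93.6 -30.7 114.3] 1.28
near end [669.2  54.4 118. ] [ 90.4  32.1 118. ] 0.86
redL [473.2  58.7  68.4] [-105.4   21.9   68.4] 0.84
redR [534.9  -7.   91.7] [-39.1 -39.   91.7] 0.67
latchLL [569.6  73.4  83.6] [-10.3  43.7  83.6] 0.98
latchLR [564.9  28.1  69. ] [-11.7  -1.8  69. ] 2.95
latchRL [565.2  13.8  82.6] [-10.4 -16.1  82.6] 0.86
latchRR [560.2 -31.6  87.4] [-11.9 -61.7  87.4] 1.03
baseNL [457.3 148.1   4.9] [-127.8  110.     4.9] 0.88
baseFL [683.9 131.9   5.5] [ 99.3 110.5   5.5] 0.85
```

```bash
cat > plan.py <<'E'
import sys
from geo import *
def rep(x,y,z,yaw=None,station=True):
    s=env.state();p=s['ee_pos'];cy=s['ee_rot'][2];t=toW((x,y,z)) if station else np.array([x,y,z.__float__()])
    dy=0 if yaw is None else (yaw-cy+180)%360-180
    out=[]
    for a in(cy,cy+dy):
        r=np.radians(a);d=t-p
        out.append((np.array([np.cos(r)*d[0]+np.sin(r)*d[1],np.sin(r)*d[0]-np.cos(r)*d[1],-d[2]])/30).round(2))
    print('t',s['time_s'],'pos',p.round(1),'S',toS(p).round(1),'yaw',round(cy,1),'F',s['force'].round(1),'w',round(s['gripper_width'],1),'q6',s['qpos'][5].round(0));print('slide before spin',out[0],'after',out[1],'spin',round(-dy/8,2))
if __name__=='__main__':
    a=[float(v) for v in sys.argv[1:5]];rep(*a[:3],yaw=a[3] if len(a)>3 else None,station=len(sys.argv)<6)
E
python3 plan.py -112 -42 140 -4.2
```

```text
t 0.1 pos [ 242.  -521.1  213.2] S [-293.3 -573.3  213.2] yaw 24.9 F [ 0.8 -0.1  0.1] w 91.2 q6 -1.0
slide before spin [ 13.9  -12.53   2.44] after [  6.05 -17.71   2.44] spin 3.64
```

```bash
python3 -m jog '{"jaw":[0,0,0,0,0,0,0,0,0,0],"slide":[[0,0,0],[0,0,0],[0,0,0],[0,0,0],[0.33,-0.96,0],[0.33,-0.96,0],[0.33,-0.96,0],[0.33,-0.96,0],[0.33,-0.96,0],[0.33,-0.96,0]],"spin":[0.91,0.91,0.91,0.91,0,0,0,0,0,0]}' 10
python3 -m jog '{"jaw":[0,0,0,0,0,0,0,0,0,0],"slide":[[0.33,-0.96,0],[0.33,-0.96,0],[0.33,-0.96,0],[0.33,-0.96,0],[0.33,-0.96,0.3],[0.33,-0.96,0.4],[0.33,-0.96,0.4],[0.33,-0.96,0.4],[0.33,-0.96,0.4],[0.33,-0.96,0.4]],"spin":[0,0,0,0,0,0,0,0,0,0]}'
python3 -m jog '{"jaw":[0,0,0],"slide":[[0.33,-0.96,0],[0.33,-0.96,0],[0,0,0]],"spin":[0,0,0]}'
python3 plan.py -111 -42 80 -4.2
```

```text
time_s: 1.1
ee_pos: [314.2, -352.2, 213.6]
ee_rot: [-180.0, 0.0, -4.2]
force: [-0.4, -0.5, 0.8]
gripper_width: 14.1
gripper_force: 0.0
time_s: 2.1
ee_pos: [434.1, -72.3, 144.3]
ee_rot: [180.0, 0.0, -4.2]
force: [0.6, -0.6, 0.1]
gripper_width: 0.3
gripper_force: 0.0
time_s: 2.4
ee_pos: [459.0, -15.1, 144.6]
ee_rot: [-180.0, -0.0, -4.0]
force: [0.2, -0.6, 0.3]
gripper_width: 0.8
gripper_force: 0.0
t 2.4 pos [459.  -15.1 144.6] S [-114.1  -52.7  144.6] yaw -4.0 F [ 0.2 -0.6  0.3] w 0.8 q6 91.0
slide before spin [ 0.11 -0.36  2.15] after [ 0.1  -0.36  2.15] spin 0.02
```

```bash
python3 -m jog '{"jaw":[0,0,0,0,0,0,0],"slide":[[0.1,0,0.7],[0,0,0.7],[0,0,0.7],[0,-0.4,0.05],[0,-0.3,0],[0,-0.3,0],[0,0,0]],"spin":[0,0,0,0,0,0,0]}'
python3 -m jog '{"jaw":[0,0,0,0,0,0],"slide":[[0,-0.2,0],[0,-0.2,0],[0,-0.2,0],[0,-0.2,0],[0,-0.2,0],[0,0,0]],"spin":[0,0,0,0,0,0]}'
python3 plan.py -111 5 80 -4.2
python3 - <<'E'
from h import *
snap('side','s1.png',(182,155,298,245),5)
t=cv2.imread('pics/raw_s1.png')
snap('top','t1.png',(222,125,316,228),5)
a=cv2.imread('pics/s1.png');b=cv2.imread('pics/t1.png');h=max(a.shape[0],b.shape[0])
f=lambda i:cv2.copyMakeBorder(i,0,h-i.shape[0],0,0,cv2.BORDER_CONSTANT)
m=np.hstack([f(a),f(b)]);m=cv2.resize(m,None,fx=800/m.shape[1],fy=800/m.shape[1]);cv2.imwrite('pics/m1.png',cv2.convertScaleAbs(m,alpha=1.5));print(m.shape)
E
```

```text
time_s: 3.1
ee_pos: [464.0, 13.2, 81.4]
ee_rot: [-180.0, -0.1, -4.1]
force: [-0.3, 0.1, -0.3]
gripper_width: 0.3
gripper_force: 0.0
time_s: 3.7
ee_pos: [465.8, 42.4, 81.0]
ee_rot: [-180.0, -0.1, -4.2]
force: [-0.2, -0.3, 0.3]
gripper_width: 0.3
gripper_force: 0.0
t 3.7 pos [465.8  42.4  81. ] S [-111.6    5.2   81. ] yaw -4.2 F [-0.2 -0.3  0.3] w 0.3 q6 98.0
slide before spin [0.02 0.01 0.03] after [0.02 0.01 0.03] spin 0.0
(392, 800, 3)
```

View pics/m1.png

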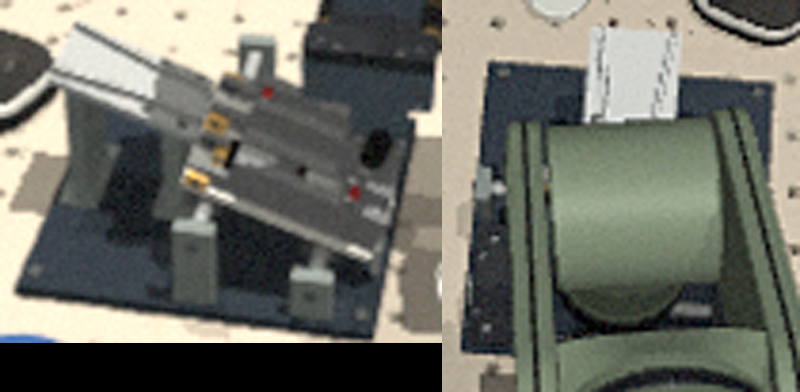

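```bash
python3 - <<'E'
from geo import *
f=lambda P:((proj('side',P)-[182,155])*3.81).round(0)
print('tcp',f([[465.8,42.4,81],[465.8,42.4,140]]))
for q in(21,35,45,52,60): print(q,f([toW((-113.7,q-30,90.8)),toW((-12,q+22,83)),toW((-12,q-22,83))]).tolist())
print(f([toW((-113.7,-8.2,90.8))]),'was',(np.array([657,186])/6.5*3.81))
E
```

```text
tcp [[372. 131.]
 [377.  54.]]
21 [[379.0, 105.0], [206.0, 146.0], [220.0, 105.0]]
35 [[377.0, 118.0], [202.0, 160.0], [216.0, 117.0]]
45 [[374.0, 128.0], [198.0, 170.0], [213.0, 127.0]]
52 [[373.0, 135.0], [196.0, 177.0], [210.0, 134.0]]
60 [[371.0, 142.0], [193.0, 185.0], [208.0, 141.0]]
[[379. 106.]] was [385.10307692 109.02461538]
```

```bash
for i in 1 2 3; do python3 -m jog '{"jaw":[0,0],"slide":[[0,-0.1,0],[0,0,0]],"spin":[0,0]}' | grep -E "pos|force: \["; done
python3 - <<'E'
from h import *
snap('side','s2.png',(182,125,298,225),6.5);i=cv2.imread('pics/s2.png');cv2.imwrite('pics/s2.png',cv2.convertScaleAbs(i,alpha=1.5))
E
```

```text
ee_pos: [465.6, 45.2, 80.5]
force: [-0.6, -0.3, -0.5]
ee_pos: [465.8, 48.4, 80.4]
force: [0.4, 0.1, 0.3]
ee_pos: [466.1, 51.5, 80.4]
force: [-0.6, 0.3, 0.1]
```

View pics/s2.png

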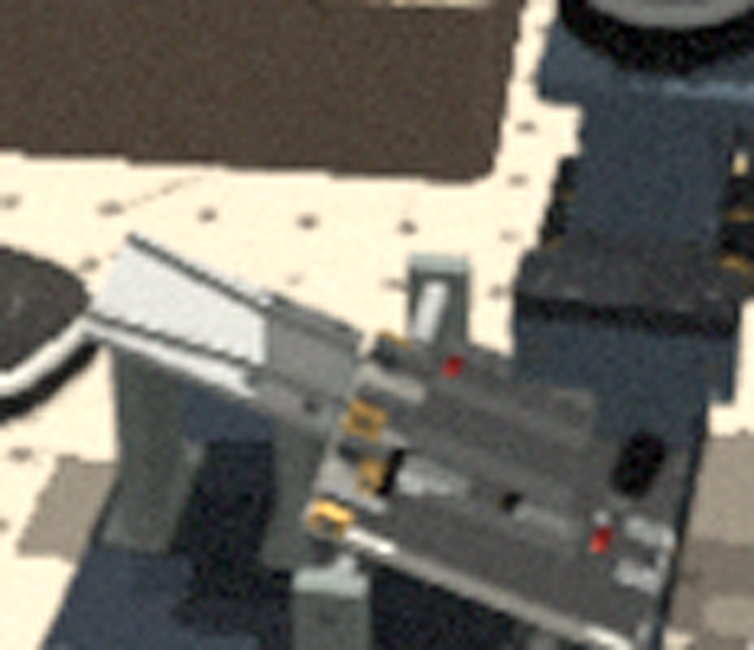

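The knob is now at (640,463) and the left latch at (330,515). Both have shifted about 40 mm from the start, so the carriage is near 0.060. Backing off and heading to module 2.

```bash
python3 -m jog '{"jaw":[0,0,60,60,60,60,60,60,60,60],"slide":[[0,0.3,0],[0,0.5,-0.2],[0,0,-1],[0,0,-1],[0,0,-0.8],[0,-0.5,0],[0.3,-1,0],[0.3,-1,0],[0.3,-1,0],[0.3,-1,0]],"spin":[0,0,0,0,0,0,0,0,0,0]}'|head -2
python3 -m jog '{"jaw":[60,60,60,60],"slide":[[0,-1,0],[0,-1,0],[0,-0.7,0],[0,0,0]],"spin":[0,0,0,0]}' |head -2
python3 plan.py 506.7 236.9 60 78.7 w
python3 - <<'E'
from h import *
snap('top','t2.png',(222,125,316,228),5.8)
i=cv2.imread('pics/t2.png');cv2.imwrite('pics/t2.png',cv2.convertScaleAbs(i,alpha=1.5))
E
```

```text
time_s: 5.45
ee_pos: [510.4, 159.6, 170.4]
time_s: 5.85
ee_pos: [516.2, 241.6, 170.1]
t 5.85 pos [516.2 241.6 170.1] S [-75.9 207.5 170.1] yaw -4.1 F [-0.2 -0.3  0.1] w 60.1 q6 118.0
slide before spin [-0.31  0.18  3.67] after [-0.22 -0.28  3.67] spin -10.35
```

View pics/t2.png

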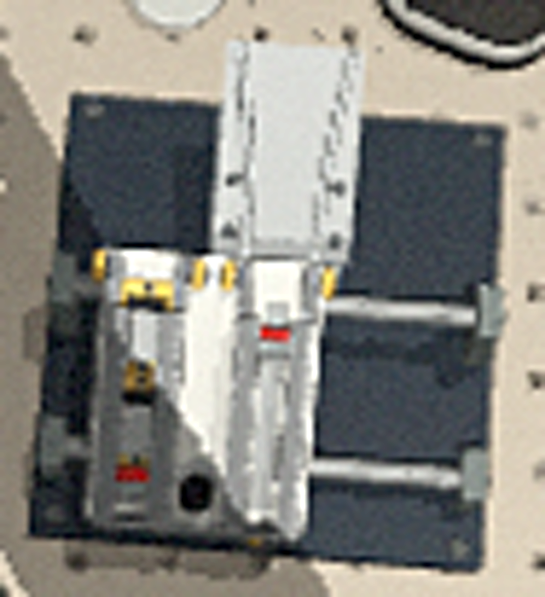

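Right tube latches at (228,275) and (330,283) give a centre of 279, in line with the chute guides' centre of 283 at row 237 and the base tilt. So the carriage is in its second detent. Now the grasp of module 2.

```bash
python3 -m jog '{"jaw":[60,60,60,60,60,60,60,60,60,60],"slide":[[0,0,0.3],[0,0,0.3],[0,0,0.3],[0,0,0.3],[0,0,0.4],[0,0,0.4],[0,0,0.4],[0,0,0.4],[0,0,0.4],[0,0,0.4]],"spin":[-1,-1,-1,-1,-1,-1,-1,-1,-1,-1]}'|head -3
python3 -m jog '{"jaw":[60,60],"slide":[[0,0,0],[0,0,0]],"spin":[-0.35,0]}' |head -3
python3 plan.py 506.7 236.9 15.5 78.7 w
python3 -c "
from geo import *
print((proj('top',[toW((-12,0,84)),toW((-12,-22,84)),toW((-12,22,84))])-[222,125])*5.8)"
```

```text
time_s: 6.9
ee_pos: [516.0, 238.1, 62.1]
ee_rot: [-180.0, 0.0, 76.0]
time_s: 7.1
ee_pos: [515.8, 238.2, 62.1]
ee_rot: [-180.0, 0.1, 78.5]
t 7.1 pos [515.8 238.2  62.1] S [-76.1 204.1  62.1] yaw 78.5 F [ 0.8 -0.2  0.7] w 60.2 q6 35.0
slide before spin [-0.1  -0.29  1.55] after [-0.1  -0.29  1.55] spin -0.02
[[276.63996626 283.57156471]
 [323.92736484 287.14301102]
 [229.39365844 280.00322184]]
```

```bash
python3 -m jog '{"jaw":[60,60,60,60,10,10,10,10,10,10],"slide":[[-0.1,-0.29,0.5],[0,0,0.5],[0,0,0.55],[0,0,0],[0,0,0],[0,0,0],[0,0,0],[0,0,0],[0,0,0],[0,0,-0.5]],"spin":[0,0,0,0,0,0,0,0,0,0]}' 12
python3 -m jog '{"jaw":[10,10,10,10,10],"slide":[[0,0,-1],[0,0,-1],[0,0,-1],[0,0,-1],[0,0,0]],"spin":[0,0,0,0,0]}'
python3 plan.py 50 -0.8 150 -4.2
python3 - <<'E'
from geo import *
snap('side','s3.png',(150,100,310,220),5);i=cv2.imread('pics/s3.png');cv2.imwrite('pics/s3.png',cv2.convertScaleAbs(i,alpha=1.5))
print((proj('top',[toW((15,0,87)),toW((80,0,105))])-[222,125])*5.8)
E
```

```text
time_s: 8.1
ee_pos: [505.5, 238.0, 29.6]
ee_rot: [-179.8, 0.1, 78.6]
force: [0.3, -0.3, -0.7]
gripper_width: 14.8
gripper_force: 0.0
time_s: 8.6
ee_pos: [509.4, 239.8, 155.5]
ee_rot: [179.6, -0.3, 78.6]
force: [0.0, -0.7, -0.8]
gripper_width: 10.1
gripper_force: 0.0
t 8.6 pos [509.4 239.8 155.5] S [-82.6 205.3 155.5] yaw 78.6 F [ 0.  -0.7 -0.8] w 10.1 q6 35.0
slide before spin [-6.26  5.24  0.18] after [4.42 6.87 0.18] spin 10.35
[[280.89837394 226.07283523]
 [292.1254041   80.97651468]]
```

The lift started before the fingers had closed, so nothing was gripped. Retrying with more closing rows.

```bash
python3 plan.py 506.7 236.9 15.5 78.7 w
python3 -m jog '{"jaw":[45,45,45,45,45,45,45,10,10,10],"slide":[[0,0,0],[0,0,0.5],[-0.11,-0.05,0.85],[0,0,0.85],[0,0,0.85],[0,0,0.85],[0,0,0.77],[0,0,0],[0,0,0],[0,0,0]],"spin":[0,0,0,0,0,0,0,0,0,0]}' 12
python3 -m jog '{"jaw":[10,10,10,10],"slide":[[0,0,0],[0,0,0],[0,0,0],[0,0,0]],"spin":[0,0,0,0]}'
```

```text
t 8.65 pos [508.1 239.2 153.1] S [-83.9 204.5 153.1] yaw 78.6 F [ 0.7 -1.  -0.5] w 10.1 q6 35.0
slide before spin [-0.08 -0.03  4.59] after [-0.08 -0.03  4.59] spin -0.01
time_s: 9.65
ee_pos: [505.4, 235.9, 11.5]
ee_rot: [179.9, -0.0, 78.6]
force: [-0.2, 0.8, 0.9]
gripper_width: 23.8
gripper_force: 0.0
time_s: 10.05
ee_pos: [505.4, 236.0, 11.9]
ee_rot: [179.9, -0.1, 78.6]
force: [-0.7, 0.1, 6.0]
gripper_width: 18.0
gripper_force: 12.0
```

```bash
python3 -m jog '{"jaw":[24,24,24,10,10,10,10],"slide":[[0,0,0],[0,0,-0.06],[0,0,-0.06],[0,0,0],[0,0,0],[0,0,0],[0,0,0]],"spin":[0,0,0,0,0,0,0]}'
python3 -m jog '{"jaw":[10,10,10,10,10,10],"slide":[[0,0,-0.5],[0,0,-1],[0,0,-1],[0,0,-1],[0,0,-1],[0,0,-0.5]],"spin":[0,0,0,0,0,0]}'
python3 plan.py 50 -0.8 150 -4.2
```

```text
time_s: 10.75
ee_pos: [504.9, 235.7, 14.5]
ee_rot: [180.0, -0.0, 78.6]
force: [-0.3, 0.2, 1.5]
gripper_width: 17.9
gripper_force: 12.0
time_s: 11.35
ee_pos: [505.6, 236.1, 167.0]
ee_rot: [179.8, -0.1, 78.6]
force: [0.2, 1.1, -1.2]
gripper_width: 17.9
gripper_force: 12.0
t 11.35 pos [505.6 236.1 167. ] S [-86.1 201.3 167. ] yaw 78.6 F [ 0.2  1.1 -1.2] w 17.9 q6 35.0
slide before spin [-6.11  5.34  0.57] after [4.53 6.74 0.57] spin 10.35
```

```bash
python3 -m jog '{"jaw":[10,10,10,10,10,10,10,10,10,10],"slide":[[0,0,0],[0,0,0],[0,0,0],[0,0,0],[0,0,0],[0,0,0],[0,0,0],[0,0,0],[0,0,0],[0,0,0]],"spin":[1,1,1,1,1,1,1,1,1,1]}' |grep rot
python3 -m jog '{"jaw":[10,10,10,10,10,10,10,10,10,10],"slide":[[0,0,0],[0.6,0.84,0],[0.6,0.84,0],[0.6,0.84,0],[0.6,0.84,0],[0.6,0.84,0],[0.6,0.84,0],[0.6,0.84,0],[0.5,0.8,0.2],[0,0,0]],"spin":[0.35,0,0,0,0,0,0,0,0,0]}'
python3 plan.py 56 -0.8 125 -4.2
```

```text
ee_rot: [180.0, 0.1, -1.7]
time_s: 13.35
ee_pos: [631.4, 22.4, 156.9]
ee_rot: [179.9, 0.1, -4.4]
force: [-1.2, 1.0, -1.6]
gripper_width: 18.2
gripper_force: 12.0
t 13.35 pos [631.4  22.4 156.9] S [ 55.   -2.6 156.9] yaw -4.4 F [-1.2  1.  -1.6] w 18.2 q6 95.0
slide before spin [ 0.03 -0.06  1.06] after [ 0.03 -0.06  1.06] spin -0.03
```

```bash
python3 -m jog '{"jaw":[10,10,10],"slide":[[0.03,-0.06,0.5],[0,0,0.5],[0,0,0]],"spin":[0,0,0]}' 8 |grep -E 'pos|force: \['
for i in 1 2 3 4; do python3 -m jog '{"jaw":[10,10],"slide":[[0,0,0.07],[0,0,0]],"spin":[0,0]}' |grep -E 'pos|force: \['; done
```

```text
ee_pos: [629.5, 27.8, 126.0]
force: [-0.7, -0.0, -1.2]
ee_pos: [631.9, 27.6, 126.9]
force: [-0.1, 0.3, -0.1]
ee_pos: [631.8, 27.3, 124.6]
force: [1.0, -0.1, -0.8]
ee_pos: [631.6, 27.2, 122.0]
force: [-0.1, -0.7, -0.4]
ee_pos: [631.4, 27.2, 120.4]
force: [-2.0, 0.4, 1.7]
```

```bash
python3 -m jog '{"jaw":[10,10],"slide":[[0,0.1,-0.05],[0,0,0]],"spin":[0,0]}' 5 |grep -E 'pos|force: \['
for i in 1 2 3 4 5; do python3 -m jog '{"jaw":[10,10],"slide":[[0,0,0.07],[0,0,0]],"spin":[0,0]}' |grep -E 'pos|force: \[|width'; done
python3 plan.py 56 -0.8 113 -4.2
```

```text
ee_pos: [631.8, 23.8, 121.6]
force: [0.4, -0.5, -0.1]
ee_pos: [631.5, 24.0, 119.3]
force: [-1.1, -0.8, 0.3]
gripper_width: 17.8
ee_pos: [631.2, 24.2, 117.1]
force: [-0.9, -1.0, 2.1]
gripper_width: 18.0
ee_pos: [631.4, 24.5, 115.1]
force: [-1.5, 0.6, 2.5]
gripper_width: 17.9
ee_pos: [631.4, 24.6, 114.0]
force: [-3.7, 1.5, 6.7]
gripper_width: 18.3
ee_pos: [631.4, 24.5, 113.6]
force: [-6.6, 0.8, 14.3]
gripper_width: 18.1
t 15.65 pos [631.4  24.5 113.6] S [ 54.9  -0.5 113.6] yaw -4.2 F [-6.6  0.8 14.3] w 18.1 q6 95.0
slide before spin [0.04 0.01 0.02] after [0.04 0.01 0.02] spin -0.0
```

```bash
python3 -m jog '{"jaw":[10,10,10,10,10,10],"slide":[[0,0,-0.06],[-0.25,0,0.09],[-0.25,0,0.09],[-0.25,0,0.09],[-0.25,0,0.09],[0,0,0]],"spin":[0,0,0,0,0,0]}' 6 |grep -E 'pos|force: \['
python3 plan.py 20 -0.8 103 -4.2
python3 - <<'E'
from geo import *
snap('side','s4.png',(182,125,298,225),6.5);i=cv2.imread('pics/s4.png');cv2.imwrite('pics/s4.png',cv2.convertScaleAbs(i,alpha=1.5))
E
```

```text
ee_pos: [603.8, 28.0, 103.7]
force: [0.8, 4.0, 7.6]
t 16.25 pos [603.8  28.  103.7] S [ 27.1   0.9 103.7] yaw -4.2 F [0.8 4.  7.6] w 18.0 q6 96.0
slide before spin [-0.24  0.06  0.02] after [-0.24  0.06  0.02] spin -0.0
```

View pics/s4.png

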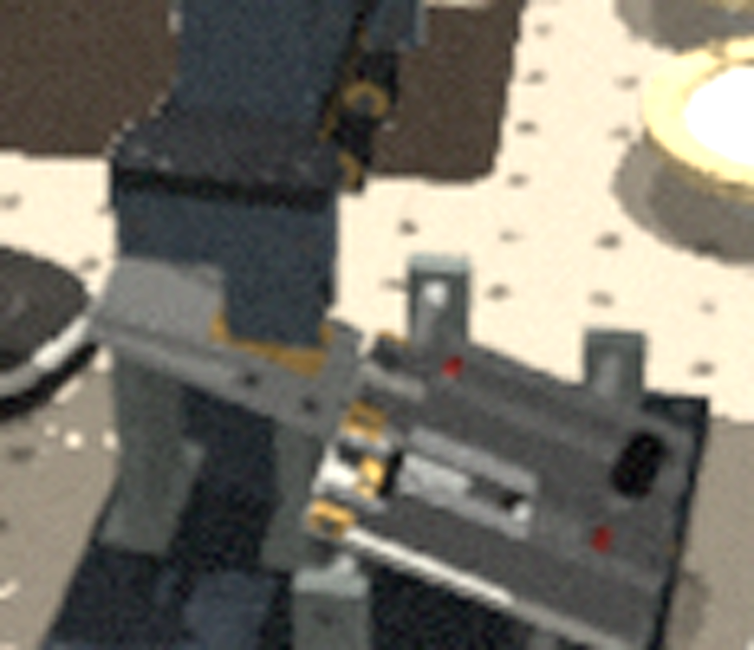

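The module lies flat on the chute floor with its tail at (215,325) and its nose at (325,365), just above the mouth. Releasing it, lifting, and turning the tool 90° to push with one finger from behind.

```bash
python3 -m jog '{"jaw":[10,40,40,40,40,40,50,50,50,50],"slide":[[0,0.05,-0.03],[0,0,0],[0,0,0],[0,0,0],[0,0,-0.3],[0,0,-0.9],[0,0,-0.6],[0,0,0],[0,0,0],[0,0,0]],"spin":[0,0,0,0,0,0,0,-1,-1,-1]}' |grep -E 'pos|force: \[|width'
python3 -m jog '{"jaw":[50,50,50,50,50,50,50,50,50,50],"slide":[[0,0,0],[0,0,0],[0,0,0],[0,0,0],[0,0,0],[0,0,0],[0,0,0],[0,0,0],[0,0,0],[0,0,0]],"spin":[-1,-1,-1,-1,-1,-1,-1,-1,-0.25,0]}' |grep -E 'pos|force: \[|width'
python3 plan.py 21 -0.8 114.5 85.8
```

```text
ee_pos: [601.5, 24.8, 157.4]
force: [0.5, 0.0, -0.7]
gripper_width: 50.2
ee_pos: [601.4, 24.8, 157.1]
force: [-0.2, -0.6, 0.4]
gripper_width: 50.2
t 18.3 pos [601.4  24.8 157.1] S [ 25.   -2.4 157.1] yaw 85.8 F [-0.2 -0.6  0.4] w 50.2 q6 5.0
slide before spin [ 0.05 -0.13  1.42] after [ 0.05 -0.13  1.42] spin -0.0
```

```bash
python3 -m jog '{"jaw":[50,50,50,50],"slide":[[0.05,-0.07,0.6],[0,0,0.6],[0,0,0.2],[0,0,0]],"spin":[0,0,0,0]}' |grep -E 'pos|force: \[|width'
for i in 1 2 3 4; do python3 -m jog '{"jaw":[50,50],"slide":[[0,-0.1,0.036],[0,-0.1,0.036]],"spin":[0,0]}' |grep -E 'pos|force: \['; done
python3 plan.py -10 -0.8 104.8 85.8
```

```text
ee_pos: [599.0, 26.5, 114.2]
force: [0.7, -0.1, 0.1]
gripper_width: 50.3
ee_pos: [593.9, 27.0, 113.6]
force: [-0.6, -0.2, -0.5]
ee_pos: [587.4, 27.5, 111.1]
force: [0.0, 0.5, -0.0]
ee_pos: [581.3, 27.9, 108.5]
force: [0.3, -0.3, 0.2]
ee_pos: [575.3, 28.4, 106.2]
force: [-0.6, 0.5, -0.4]
t 19.5 pos [575.3  28.4 106.2] S [ -1.3  -0.8 106.2] yaw 85.8 F [-0.6  0.5 -0.4] w 50.1 q6 6.0
slide before spin [-0.   -0.29  0.05] after [ 0.   -0.29  0.05] spin -0.0
```

```bash
for i in 1 2 3 4 5 6; do python3 -m jog '{"jaw":[50,50],"slide":[[0,-0.1,0.03],[0,-0.1,0.03]],"spin":[0,0]}' |grep -E 'pos|force: \['; done
python3 plan.py -50 -0.8 90.2 85.8
```

```text
ee_pos: [570.4, 28.7, 104.9]
force: [1.2, -0.3, 3.2]
ee_pos: [563.6, 29.2, 102.9]
force: [0.7, -0.6, 0.1]
ee_pos: [556.9, 29.7, 100.5]
force: [1.5, -0.3, 0.1]
ee_pos: [551.3, 30.1, 98.9]
force: [1.9, -1.0, 1.5]
ee_pos: [547.5, 30.5, 98.2]
force: [5.2, -0.5, 3.0]
ee_pos: [541.0, 30.9, 96.0]
force: [6.6, -0.7, 0.8]
t 20.7 pos [541.   30.9  96. ] S [-35.8  -0.7  96. ] yaw 85.8 F [ 6.6 -0.7  0.8] w 50.1 q6 6.0
slide before spin [-0.   -0.47  0.19] after [-0.   -0.47  0.19] spin -0.0
```

```bash
for i in 1 2 3 4 5; do python3 -m jog '{"jaw":[50,50],"slide":[[0,-0.1,0.036],[0,0,0]],"spin":[0,0]}' |grep -E 'pos|force: \['; done
python3 plan.py -50 -0.8 90.2 85.8
```

```text
ee_pos: [537.2, 31.2, 94.4]
force: [5.7, -0.0, 0.5]
ee_pos: [534.2, 31.4, 93.3]
force: [4.6, -0.3, 0.9]
ee_pos: [531.2, 31.6, 92.2]
force: [5.3, -0.3, 1.6]
ee_pos: [528.1, 31.8, 91.1]
force: [5.6, -0.6, -0.5]
ee_pos: [525.2, 32.1, 90.0]
force: [6.1, -0.6, -0.5]
t 21.7 pos [525.2  32.1  90. ] S [-51.5  -0.8  90. ] yaw 85.8 F [ 6.1 -0.6 -0.5] w 49.8 q6 6.0
slide before spin [-0.    0.05 -0.01] after [-0.    0.05 -0.01] spin -0.0
```

```bash
python3 -m jog '{"jaw":[50,50],"slide":[[0,-0.07,0.025],[0,0,0]],"spin":[0,0]}' |grep -E 'pos|force: \['; for i in 1 2 3; do python3 -m jog '{"jaw":[50,50],"slide":[[0,0.05,-0.018],[0,0,0]],"spin":[0,0]}' |grep -E 'pos|force: \['; done
```

```text
ee_pos: [523.5, 32.2, 89.2]
force: [6.9, -0.3, -1.1]
ee_pos: [524.0, 32.1, 89.6]
force: [4.5, -0.2, -1.2]
ee_pos: [525.5, 32.0, 90.3]
force: [3.9, -0.1, -0.4]
ee_pos: [525.9, 31.9, 90.6]
force: [1.2, 0.6, 0.4]
```

```bash
for i in 1 2; do python3 -m jog '{"jaw":[50,50],"slide":[[0,0.06,-0.02],[0,0,0]],"spin":[0,0]}' |grep -E 'pos|force: \['; done
```

```text
ee_pos: [528.1, 31.8, 91.4]
force: [0.3, 0.1, -0.3]
ee_pos: [530.7, 31.6, 92.2]
force: [-0.0, -0.8, -0.7]
```

Module 2 is latched: the force drops to zero when I back off. Now fetching module 1.

```bash
python3 -m jog '{"jaw":[50,50,50,50,50,50,50,50,50,50],"slide":[[0,0.15,-0.3],[0,0,-0.9],[0,0,-0.9],[0,0,-0.5],[1,0,0],[1,0,0],[1,0,0],[1,0,0],[1,0,0],[1,0,0]],"spin":[0,0,0,0,0,0,0,0,0,0]}'|head -2
python3 -m jog '{"jaw":[50,50,50,50,50,50,50,50,50,50],"slide":[[1,0,0],[1,0,0],[1,0,0],[0,0,0.2],[0,0,0.2],[0,0,0.3],[0,0,0.3],[0,0,0.4],[0,0,0.4],[0,0,0.4]],"spin":[0,0,0,1,1,1,1,1,1,1]}'|head -2
python3 -m jog '{"jaw":[45,45,45],"slide":[[0,0,0],[0,0,0],[0,0,0]],"spin":[1,0.29,0]}'|head -2
python3 plan.py 507.9 329 15 19.5 w
```

```text
time_s: 23.9
ee_pos: [548.7, 212.1, 170.9]
time_s: 24.9
ee_pos: [555.4, 300.7, 104.4]
time_s: 25.2
ee_pos: [555.3, 300.7, 104.6]
t 25.2 pos [555.3 300.7 104.6] S [-41.3 269.3 104.6] yaw 19.5 F [-0.9 -0.4 -0.1] w 44.8 q6 98.0
slide before spin [-1.18 -1.42  2.99] after [-1.17 -1.42  2.99] spin -0.0
```

```bash
python3 -m jog '{"jaw":[45,45,45,45],"slide":[[-0.59,-0.71,0.5],[-0.58,-0.71,0.5],[0,0,0.8],[0,0,0]],"spin":[0,0,0,0]}'|head -2
python3 plan.py 507.9 329 15 19.5 w
```

```text
time_s: 25.6
ee_pos: [505.4, 328.3, 47.9]
t 25.6 pos [505.4 328.3  47.9] S [-93.1 293.2  47.9] yaw 19.6 F [ 0.1 -0.4  0.3] w 45.2 q6 102.0
slide before spin [0.09 0.01 1.1 ] after [0.09 0.01 1.1 ] spin 0.01
```

```bash
python3 -m jog '{"jaw":[45,45,45,10,10,10,10,10,10,10],"slide":[[0.09,0,0.5],[0,0,0.58],[0,0,0],[0,0,0],[0,0,0],[0,0,0],[0,0,0],[0,0,0],[0,0,0],[0,0,0]],"spin":[0,0,0,0,0,0,0,0,0,0]}' 12
```

```text
time_s: 26.6
ee_pos: [510.8, 330.1, 18.6]
ee_rot: [-180.0, -0.1, 19.5]
force: [-0.6, -0.6, 5.4]
gripper_width: 17.9
gripper_force: 12.0
```

```bash
python3 -m jog '{"jaw":[24,24,24],"slide":[[0,0,0],[0,0,0],[0,0,0]],"spin":[0,0,0]}'|grep -E 'pos|force: \['; python3 plan.py 507.9 329 15 19.5 w
```

```text
ee_pos: [509.8, 329.8, 17.3]
force: [0.3, 0.1, 1.1]
t 26.9 pos [509.8 329.8  17.3] S [-88.8 295.   17.3] yaw 19.5 F [0.3 0.1 1.1] w 24.2 q6 102.0
slide before spin [-0.07  0.    0.08] after [-0.07  0.    0.08] spin -0.0
```

```bash
python3 -m jog '{"jaw":[24,24,10,10,10,10],"slide":[[-0.07,0,0.08],[0,0,0],[0,0,0],[0,0,0],[0,0,0],[0,0,0]],"spin":[0,0,0,0,0,0]}' 12
python3 -m jog '{"jaw":[10,10,10,10,10,10,10,10,10,10],"slide":[[0,0,-0.5],[0,0,-1],[0,0,-1],[0,0,-1],[0,0,-1],[0,0,-0.6],[0,0,0],[0,0,0],[0,0,0],[0,0,0]],"spin":[0,0,0,0,0,0,1,1,0.96,0]}'
python3 plan.py 56 -0.8 150 -4.2
```

```text
time_s: 27.5
ee_pos: [508.2, 329.2, 15.3]
ee_rot: [180.0, 0.0, 19.5]
force: [0.9, -0.6, -0.4]
gripper_width: 17.8
gripper_force: 12.0
time_s: 28.5
ee_pos: [508.1, 329.1, 168.3]
ee_rot: [180.0, 0.0, -4.2]
force: [0.3, -0.1, -0.2]
gripper_width: 18.1
gripper_force: 12.0
t 28.5 pos [508.1 329.1 168.3] S [-90.5 294.2 168.3] yaw -4.2 F [ 0.3 -0.1 -0.2] w 18.1 q6 126.0
slide before spin [4.88 9.84 0.61] after [4.88 9.84 0.61] spin 0.0
```

```bash
python3 -m jog '{"jaw":[10,10,10,10,10,10,10,10,10,10],"slide":[[0,0.95,0],[0,0.95,0],[0,0.95,0],[0.2,0.95,0],[0.7,0.95,0],[0.8,0.95,0],[0.8,0.95,0],[0.8,0.95,0],[0.8,0.95,0],[0.78,0.95,0.1]],"spin":[0,0,0,0,0,0,0,0,0,0]}'|head -2
python3 -m jog '{"jaw":[10,10,10,10],"slide":[[0,0.34,0.5],[0,0,0.5],[0,0,0.3],[0,0,0]],"spin":[0,0,0,0]}'|head -2
python3 plan.py 56 -0.8 120 -4.2
```

```text
time_s: 29.5
ee_pos: [634.4, 32.9, 165.7]
time_s: 29.9
ee_pos: [631.6, 24.2, 124.8]
t 29.9 pos [631.6  24.2 124.8] S [ 55.1  -0.8 124.8] yaw -4.1 F [ 0.1 -0.6 -1.2] w 17.5 q6 95.0
slide before spin [ 0.03 -0.    0.16] after [ 0.03 -0.    0.16] spin 0.01
```

```bash
python3 -m jog '{"jaw":[10,10],"slide":[[0,0,0.12],[0,0,0]],"spin":[0,0]}' 5|grep -E 'pos|force: \['
for i in 1 2 3; do python3 -m jog '{"jaw":[10,10],"slide":[[0,0,0.07],[0,0,0]],"spin":[0,0]}' |grep -E 'pos|force: \['; done
python3 -m jog '{"jaw":[10,10],"slide":[[0,0,0.04],[0,0,0]],"spin":[0,0]}' |grep -E 'pos|force: \['
python3 plan.py 56 -0.8 114 -4.2
```

```text
ee_pos: [632.7, 24.5, 123.1]
force: [-0.5, -0.0, -0.8]
ee_pos: [632.7, 24.5, 121.3]
force: [-0.9, 0.7, 1.2]
ee_pos: [632.3, 24.4, 118.8]
force: [-1.7, 0.9, 1.9]
ee_pos: [632.5, 24.3, 116.3]
force: [-3.0, 0.9, 2.6]
ee_pos: [632.6, 24.3, 115.3]
force: [-1.9, 1.6, 3.8]
t 30.9 pos [632.6  24.3 115.3] S [ 56.1  -0.6 115.3] yaw -4.2 F [-1.9  1.6  3.8] w 18.0 q6 95.0
slide before spin [-0.    0.01  0.04] after [-0.    0.01  0.04] spin -0.0
```

```bash
python3 -m jog '{"jaw":[10,10],"slide":[[0,0,0.05],[0,0,0]],"spin":[0,0]}' |grep -E 'pos|force: \['
python3 -m jog '{"jaw":[10,10,10,10,10,10],"slide":[[0,0,-0.06],[-0.25,0,0.09],[-0.25,0,0.09],[-0.25,0,0.09],[-0.25,0,0.09],[0,0,0]],"spin":[0,0,0,0,0,0]}' 6 |grep -E 'pos|force: \['
python3 plan.py 28 -0.8 104 -4.2
```

```text
ee_pos: [632.7, 24.4, 114.5]
force: [-3.8, 1.6, 5.8]
ee_pos: [602.7, 27.8, 104.4]
force: [0.6, 5.3, 0.6]
t 31.7 pos [602.7  27.8 104.4] S [ 26.    0.7 104.4] yaw -4.2 F [0.6 5.3 0.6] w 17.9 q6 96.0
slide before spin [0.07 0.05 0.01] after [0.07 0.05 0.01] spin -0.0
```

```bash
python3 -m jog '{"jaw":[10,40,40,40,40,40,50,50,50,50],"slide":[[0,-0.05,0],[0,0,0],[0,0,0],[0,0,0],[0,0,-0.3],[0,0,-0.9],[0,0,-0.6],[0,0,0],[0,0,0],[0,0,0]],"spin":[0,0,0,0,0,0,0,-1,-1,-1]}' |grep -E 'pos|force: \[|width'
python3 -m jog '{"jaw":[50,50,50,50,50,50,50,50,50,50],"slide":[[0,0,0],[0,0,0],[0,0,0],[0,0,0],[0,0,0],[0,0,0],[0,0,0],[0,0,0],[0,0,0],[0,0,0]],"spin":[-1,-1,-1,-1,-1,-1,-1,-1,-0.25,0]}' |grep -E 'pos|force: \[|width'
python3 plan.py 23 0 114.5 85.8
```

```text
ee_pos: [603.0, 27.5, 159.8]
force: [-0.2, 0.9, -0.7]
gripper_width: 50.3
ee_pos: [603.0, 27.6, 159.5]
force: [0.5, -1.0, -0.2]
gripper_width: 49.9
t 33.7 pos [603.   27.6 159.5] S [ 26.3   0.5 159.5] yaw 85.8 F [ 0.5 -1.  -0.2] w 49.9 q6 6.0
slide before spin [-0.02 -0.11  1.5 ] after [-0.02 -0.11  1.5 ] spin -0.0
```

```bash
python3 -m jog '{"jaw":[50,50,50,50],"slide":[[-0.02,-0.05,0.65],[0,0,0.6],[0,0,0.2],[0,0,0]],"spin":[0,0,0,0]}' |grep -E 'pos|force: \[|width'
for i in 1 2 3 4 5 6; do python3 -m jog '{"jaw":[50,50],"slide":[[0,-0.1,0.034],[0,-0.1,0.034]],"spin":[0,0]}' |grep -E 'pos|force: \['; done
python3 plan.py -20 -0.3 101.1 85.8
```

```text
ee_pos: [600.8, 27.2, 114.7]
force: [0.0, -0.9, 0.6]
gripper_width: 49.9
ee_pos: [595.7, 27.8, 114.2]
force: [-0.2, 0.4, 0.3]
ee_pos: [589.2, 28.2, 111.6]
force: [-0.8, 0.3, 0.2]
ee_pos: [583.1, 28.7, 109.3]
force: [0.4, 0.6, 0.2]
ee_pos: [577.1, 29.1, 107.1]
force: [0.8, -0.5, -0.0]
ee_pos: [571.3, 29.5, 105.0]
force: [1.4, 0.4, 1.4]
ee_pos: [567.5, 30.0, 104.0]
force: [6.6, 0.3, 4.6]
t 35.3 pos [567.5  30.  104. ] S [ -9.2   0.3 104. ] yaw 85.8 F [6.6 0.3 4.6] w 50.1 q6 6.0
slide before spin [-0.02 -0.36  0.1 ] after [-0.02 -0.36  0.1 ] spin -0.0
```

```bash
for i in 1 2 3 4; do python3 -m jog '{"jaw":[50,50],"slide":[[0,-0.1,0.03],[0,0,0]],"spin":[0,0]}' |grep -E 'pos|force: \['; done
python3 plan.py -50 -0.3 90.2 85.8
```

```text
ee_pos: [564.5, 30.1, 103.4]
force: [4.3, 0.2, 3.4]
ee_pos: [560.7, 30.4, 102.0]
force: [4.6, -1.0, 3.4]
ee_pos: [557.2, 30.6, 100.8]
force: [4.5, 0.2, 3.2]
ee_pos: [553.9, 30.9, 99.7]
force: [5.0, -1.0, 3.5]
t 36.1 pos [553.9  30.9  99.7] S [-22.8   0.1  99.7] yaw 85.8 F [ 5.  -1.   3.5] w 50.5 q6 6.0
slide before spin [-0.01 -0.91  0.32] after [-0.01 -0.91  0.32] spin -0.0
```

```bash
for i in 1 2 3 4 5 6 7 8; do python3 -m jog '{"jaw":[50,50],"slide":[[0,-0.1,0.035],[0,0,0]],"spin":[0,0]}' |grep -E 'pos|force: \['; done
python3 plan.py -50 -0.3 90.2 85.8
```

```text
ee_pos: [550.8, 31.1, 98.5]
force: [4.8, 0.2, 4.9]
ee_pos: [547.7, 31.3, 97.5]
force: [4.5, 0.1, 3.1]
ee_pos: [544.8, 31.5, 96.5]
force: [4.9, 1.5, 4.6]
ee_pos: [541.9, 31.7, 95.4]
force: [5.1, -0.3, 4.1]
ee_pos: [539.0, 32.0, 94.4]
force: [5.0, 0.1, 4.2]
ee_pos: [536.1, 32.2, 93.4]
force: [6.2, -0.8, 3.1]
ee_pos: [533.2, 32.4, 92.3]
force: [6.3, 0.3, 3.2]
ee_pos: [530.2, 32.6, 91.2]
force: [4.7, 0.1, 2.5]
t 37.7 pos [530.2  32.6  91.2] S [-46.6   0.2  91.2] yaw 85.8 F [4.7 0.1 2.5] w 50.2 q6 6.0
slide before spin [-0.02 -0.11  0.03] after [-0.02 -0.11  0.03] spin -0.0
```

```bash
for i in 1 2 3; do python3 -m jog '{"jaw":[50,50],"slide":[[0,-0.08,0.025],[0,0,0]],"spin":[0,0]}' |grep -E 'pos|force: \['; done; echo back;  for i in 1 2 3 4 5; do python3 -m jog '{"jaw":[50,50],"slide":[[0,0.05,-0.018],[0,0,0]],"spin":[0,0]}' |grep -E 'pos|force: \['; done
```

```text
ee_pos: [527.9, 32.8, 90.4]
force: [6.2, -0.6, 2.6]
ee_pos: [525.6, 32.9, 89.6]
force: [6.3, -1.0, 2.3]
ee_pos: [523.4, 33.0, 88.7]
force: [7.0, 0.1, 0.4]
back
ee_pos: [523.8, 32.9, 88.9]
force: [5.4, 0.2, 1.2]
ee_pos: [525.0, 32.9, 89.5]
force: [4.6, 0.1, 0.7]
ee_pos: [526.0, 32.7, 90.0]
force: [3.9, -0.5, -0.6]
ee_pos: [526.5, 32.6, 90.3]
force: [-0.1, 0.9, -0.5]
ee_pos: [529.1, 32.5, 91.3]
force: [0.4, -0.3, -0.4]
```

The second module is latched at the same point. Retracting and checking.

```bash
python3 -m jog '{"jaw":[50,50,50,50,50,50,50,50,50,50],"slide":[[0,0.15,-0.3],[0,0,-0.9],[0,0,-0.9],[0,0,-0.5],[1,0,0],[1,0,0],[1,0,0],[1,0,0],[1,0,0],[1,0,0]],"spin":[0,0,0,0,0,0,0,0,0,0]}'|head -2
python3 -m jog '{"jaw":[50,50,50,50,50],"slide":[[1,0,0],[1,0,0],[0,0,0],[0,0,0],[0,0,0]],"spin":[0,0,0,0,0]}'|head -2
python3 - <<'E'
from h import *
snap('side','s9.png',(212,165,298,235),5);snap('top','t9.png',(222,160,300,230),5)
a=cv2.imread('pics/s9.png');b=cv2.imread('pics/t9.png')
m=np.hstack([a,b]);m=cv2.resize(m,None,fx=800/m.shape[1],fy=800/m.shape[1]);cv2.imwrite('pics/m9.png',cv2.convertScaleAbs(m,alpha=1.6))
E
```

```text
time_s: 40.3
ee_pos: [547.6, 213.0, 170.2]
time_s: 40.8
ee_pos: [551.7, 270.7, 169.7]
```

View pics/m9.png

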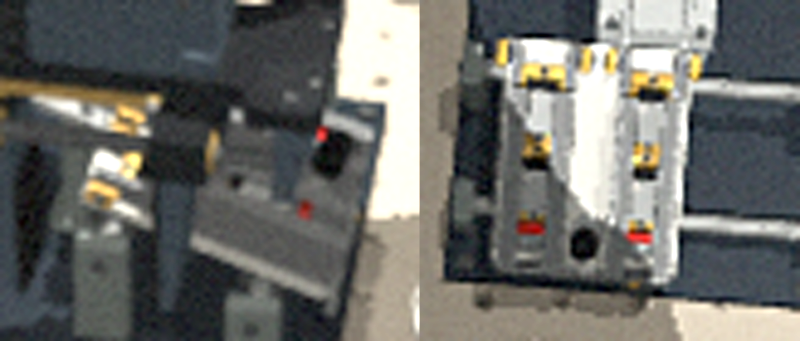

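The top view shows the right tube matching the full left one. Its modules are at (650,85) and (645,158) with the red follower at (638,238), against (542,75), (537,150) and (530,228) on the left. The carriage is still in the second detent.

```bash
python3 -c "
from workcell import env
print(env.job_done())"
```

```text
the job is handed in; nothing more can be done
None
```

I pushed the carriage into its second detent and latched both modules in the right tube, connector ends uphill; the last picture shows it matching the full left tube, and I handed the job in at about 41 s (no verdict was returned).

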